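# Hang the tasting basket, then raise the stand's leg to its mark and lock it

## Task

Hang the tasting basket by its bail on the hook of the counter stand and let go of it. Then take the stand's black grip together with the open red cam lever, raise the sliding leg with the lever still open until its top rim stands in the red band on the post, and, holding it there, squeeze the lever fully shut against the grip; do not shut the lever at any other height, and leave the other things on the counter alone. Finish while still holding grip and lever squeezed together, with the rim in the band and the basket hanging.

Things in the scene. Friction and masses are not known exactly. Their poses are not given: they have to be found in the camera images.
- stand: Counter stand, fixed: dark round base (diameter 190 mm, 18 mm high), upright steel post (diameter 22 mm, top 346 mm above the counter) with black graduations. Origin: centre of the base's underside, on the post's axis; z up. A black stop collar carries the leg at its lowest, with its lower end 105 mm above the counter.
- leg: Sliding leg: sleeve (diameter 32 mm, 100 mm long) around the post, with clamp collar (diameter 44 mm). About 0.3 kg with grip and lever; slides down to the stop unless held or locked; swivels stiffly (0.6 rad either way). Origin: on the post's axis, at the sleeve's lower end, z up. The grip sticks out along own -x (towards the robot, within 0.45 rad at first), the hook arm along own -y.
- grip: Black rubber grip, part of the leg: level bar, 12 mm thick, 26 mm high, sticking out along the leg's own -x to 132 mm from the post's axis; its middle plane is 11 mm, its outer face 17 mm to the own -y side of that axis. Origin: on the post's axis at the grip's mid-height, 75 mm above the leg's origin; axes as the leg's.
- grip_mid (a point): Middle of the grip's thickness and height, 90 mm out from the post's axis: about here a hand from above can take grip and lever together (75 to 120 mm out). Axes as the leg's.
- lever: Red cam lever, 10 mm thick, 22 mm high, level with the grip. Origin: on its upright pin, 30 mm out along the leg's own -x and 14 mm to own +y; it reaches 102 mm along its own -x. Stiff: 10 N at 60 mm from the pin swings it and it stays where left, so a light squeeze on grip and lever carries the leg; a further squeeze shuts it, and in the last 0.1 rad its cam clamps the leg on the post.
- lever_mid (a point): Middle of the lever's thickness and height, 60 mm from its pin. Measured 90 mm out from the post, the outer faces of grip and lever are 33 mm apart when shut and about 60 mm at 0.4 rad; between grip and shut lever 11 mm stay free.
- cam (a joint): Angle of the red cam lever, rad: 0 fully shut (parallel to the grip), 0.44 wide open; starts between 0.30 and 0.42.
- leg_height (a joint): How far the leg has been raised, m: 0 resting on the stop collar (start), 0.118 at most.
- leg_rim (a point): Centre of the sleeve's top rim, on the post's axis, 100 mm above the leg's origin.
- band: Red band around the post, 12 mm high: the length mark, 50 to 85 mm above the sleeve's rim at the start. Origin: on the post's axis at the band's mid-height; z up.
- hook_seat (a point): Bottom of the V-shaped seat of the hook, on top of its bar (diameter 8 mm), 138 mm out along the leg's own -y, 40 mm above the leg's origin. From the post the bar runs level, its top 9 mm above this point, dips into the seat and ends in an upturned tip 153 mm out, 28 mm above this point. A brace below the bar ends 85 mm out. Axes as the leg's.
- basket: Small dark wire tasting basket with bread, 140 mm (own x) by 96 mm (own y) by 50 mm, about 0.15 kg, with a stiff wooden bail that does not fold: straight round bar, diameter 10 mm, along own x from -56 to +56 mm, joined to the two ends of the rim. The window under the bail is 55 mm high. Origin: centre of the underside.
- bail_mid (a point): Middle of the bail's straight bar, on its axis, 110 mm above the basket's origin; the hook goes under this point. Axes as the basket's.
- jam_jar: Jam jar, diameter 64 mm, 85 mm high; leave alone. Origin: centre of the underside.
- tub: White tub with blue lid, 136 by 106 by 79 mm; leave alone. Origin: centre of the underside.
- loaf_tin: Dark loaf tin, 200 (own x) by 100 by 90 mm; leave alone. Origin: centre of the underside.
- brush: Pastry brush lying flat; leave alone.

How it is judged (in metres and radians):
On the way, in this order (a step that is already met when the one before it is completed fails the run):
1. the basket hangs by its bail on the hook, let go, with the leg still down (distance between bail_mid and hook_seat below 0.022 m and contact force between basket and leg above 0.5 N and contact force between basket and the fingers below 0.1 N and angle between basket's own z axis and vertical below 0.35 rad and value of joint leg_height below 0.02 m and linear speed of basket below 0.08 m/s), for 0.3 s.
2. the leg is held with its rim in the red band and the cam lever still open (more than 0.10 rad) (z of leg_rim in the frame of band between -0.006 and 0.006 m and value of joint cam above 0.1 rad and contact force between leg and the fingers above 1 N), for 0.2 s.
3. the cam lever is shut (under 0.05 rad) with the rim in the band (z of leg_rim in the frame of band between -0.006 and 0.006 m and value of joint cam below 0.05 rad), for 0.2 s.
At the end, for the whole second after the job is handed in: Rim within 6 mm of the red band's middle, leg at rest, cam lever under 0.05 rad, fingers pressing on lever and grip with over 3 N each; basket hanging still by its bail (middle within 22 mm of the seat, tilt under 0.35 rad), clear of the counter, untouched by the fingers (all of step 3 and distance between bail_mid and hook_seat below 0.022 m and contact force between basket and leg above 0.5 N and contact force between basket and the fingers below 0.1 N and angle between basket's own z axis and vertical below 0.35 rad and contact force between each of lever, grip and the fingers above 3 N and height (world z) of basket above 0.07 m and linear speed of basket below 0.1 m/s and linear speed of leg below 0.01 m/s); the arm keeps its last pose, push and grip.
It fails at once if the cam lever is shut with the leg's rim out of the red band (value of joint cam below 0.06 rad and not (z of leg_rim in the frame of band between -0.009 and 0.009 m)).
It fails at once if the basket is tipped over (angle between basket's own z axis and vertical above 0.9 rad).
It fails at once if another thing on the counter is moved by more than 30 mm (distance of any of jam_jar, tub, loaf_tin, brush from where it was at the start of the episode above 0.03 m).
It also fails if it takes over 51 s, if anything falls off the work surface, if the arm or the gripper's body presses on something with over 40 N, if the wrist force passes 120 N, or if a joint passes its speed limit or range.

## Robot

A 6-joint arm with a two-finger parallel gripper is mounted at the origin on the work surface. World frame = base frame: x ahead of the robot, y to its left, z up, the work surface at z = 0. Lengths are in m, angles in degrees, forces in N, time in s.
With the tool pointing down it reaches from about 0.35 to 0.975 m from the base axis. Payload 4.9 kg.
Tool frame: the origin (TCP) lies on the centre line of the jaws, within the pads' length; the fingertips stand 11 mm ahead of it and the grasp point (between the pads) lies 8 mm behind it; z points along the fingers, y is the line along which they close (so a half turn about z gives the same grasp; the last joint's range is limited). The gripper opens to 85 mm and grips with 20 to 120 N. Pads are 22 mm wide; open, the fingers measure 114 mm over their backs; the gripper's body (76 mm by 85 mm) begins 54 mm behind the grasp point. The pads swing forward as they close: fully open they stand 13 mm farther back than shut.
Start: joints at [-6.818, 3.019, 92.412, -0, 84.569, -6.818], TCP at [0.625, 0, 0.242] pointing down, gripper open.
Joint ranges: [-172.51, 172.51], [-57.92, 126.97], [3.15, 148.05], [-58.71, 238.71], [5.1, 150.11], [-179.66, 179.66]. Speed limits (degrees/s): [147.25, 147.25, 180, 180, 180, 180].

## Interface

Orientations are given as [roll, pitch, yaw] about the fixed x, y, z axes, in that order (R = Rz(yaw) Ry(pitch) Rx(roll)).
In Python, from station import bot, read_camera, camera_info gives the robot as it stands.
- The arm moves only by the tool step_arm, never from a script. Its argument "commands" is a list of rows, each an object with "jaw": the finger opening in m, from 0 to 0.0854; "linear": the shift along the world's x, y, z in m, a list of three; "rot": the turn, a rotation vector about the world's x, y, z in rad, a list of three. A call has 1 to 8 rows; each row shifts and turns the commanded pose from where the row before left it; what a row does not reach is not made up. A row lasts 1/12 s, in which the tool goes at most 41.7 mm and 7.16 degrees, less where a joint would pass 70% of its speed; a pose out of reach is approached as far as the arm can. A call with a gripper value outside its range is refused whole. The fingers move at their own pace and stop on an object; "force" is the grip in N (left out, the last holds). Time passes only in rows, so rows that do not move let the fingers close. It gives the time, the measured TCP pose, the force, the opening and the grip force at its end, in the units of the state.
- bot.sense(): the state, without advancing time (a new reading comes with each control period).
- read_camera(name): name is "scene" or "side" or "wrist"; returns the picture (480x640x3 uint8, blue, green, red); there is no depth.
- camera_info(name): a dict with "fov_y" (degrees; the focal length in pixels is half the picture's height over the tangent of half this angle, whatever the lens; pixels are square), "cx", "cy" (the principal point, pixels), "dist" ([k1, k2, p1, p2, k3] as OpenCV has them; the pictures are not rectified), "T" (4x4, takes a point from camera to world coordinates); the wrist camera has in their place "hand_eye" (4x4, takes a point from camera to tool coordinates, whose origin is the TCP and whose axes are the flange's). Camera axes: x right, y down, z forward; pixel columns grow to the right and rows downward; lengths in m; the calibration is good to about 2 mm. A picture is of the moment at which its call begins: read the wrist's pose just before it. camera_info takes no time and is no camera call.
- bot.sign_off(): hands the job in; it is judged then, once.
The state is a dict: "t": time; "joint_positions": joint angles; "joint_vel": joint speeds; "joint_efforts": joint torques, N m; "tcp_pos": TCP position; "tool_rot": TCP orientation; "force": force on the tool from outside, world axes, zero at the start; "wrist_torque": the same for the moment, N m; "gripper_width": finger opening in m; "grasp_force": force on a finger pad.
Only numpy, scipy, OpenCV 4.12 (cv2) and the standard library are available. Lean on these libraries where they do the work, as an engineer would, in place of code of your own. Each camera call takes 0.05 s, during which the arm holds its last target. There are 200 camera calls.

## Working session

There is one attempt and no reset: what is moved stays moved. The work goes in short steps, Python scripts to look and compute and a tool call to move; the robot and the scene stay as the last step left them, time stands still between calls to the robot, and variables do not carry over. Pictures are saved under pics/ and viewed, at most 10 in all, crops included, and the job is handed in when it is done.

Besides the shell and the picture viewer there is one more tool, called after ">>>" by a JSON object that holds its "api" and its "payload", one argument or row to a line. step_arm: Moves the arm, as the interface text tells. Its arguments: {"type":"object","properties":{"commands":{"type":"array"},"force":{"type":"number"}},"required":["commands"]}

```bash
mkdir -p pics; ls; python3 - <<'E'
from station import bot, read_camera, camera_info
import cv2,numpy as np
np.set_printoptions(precision=4,suppress=True)
for n in("scene","side","wrist"):
    print(n,camera_info(n))
    im=read_camera(n); cv2.imwrite(f"pics/{n}0.png",im)
print(bot.sense())
E
```

```text
pics
scene {'fov_y': 55.674203713811586, 'cx': 315.91692190685956, 'cy': 236.74714847844848, 'dist': array([-0.0102,  0.    ,  0.    ,  0.    ,  0.    ]), 'T': array([[-0.837 ,  0.3116, -0.4499,  0.9907],
       [ 0.547 ,  0.452 , -0.7046,  0.7623],
       [-0.0162, -0.8358, -0.5487,  0.715 ],
       [ 0.    ,  0.    ,  0.    ,  1.    ]])}
side {'fov_y': 53.519699462475636, 'cx': 323.5675880139232, 'cy': 234.163592366617, 'dist': array([0.0026, 0.    , 0.    , 0.    , 0.    ]), 'T': array([[-0.8541, -0.2829,  0.4364,  0.0197],
       [-0.5197,  0.4358, -0.7348,  0.9718],
       [ 0.0177, -0.8544, -0.5193,  0.8338],
       [ 0.    ,  0.    ,  0.    ,  1.    ]])}
wrist {'fov_y': 66.33186011436061, 'cx': 315.1707368621783, 'cy': 240.21201384708894, 'dist': array([0.0057, 0.    , 0.    , 0.    , 0.    ]), 'hand_eye': array([[-0.0001, -0.9492, -0.3147,  0.0802],
       [ 1.    ,  0.    , -0.0005,  0.001 ],
       [ 0.0005, -0.3147,  0.9492, -0.1314],
       [ 0.    ,  0.    ,  0.    ,  1.    ]])}
{'t': 0.15, 'joint_positions': array([-6.8189,  3.0491, 92.4754,  0.0004, 84.5688, -6.8179]), 'joint_vel': array([ 0.0777, -0.108 , -0.2576,  0.0369,  0.0307,  0.0514]), 'joint_efforts': array([  0.0005, -39.4242, -37.0722,  -0.0001,   0.0046,   0.0001]), 'tcp_pos': array([0.6245, 0.0001, 0.2413]), 'tool_rot': array([-179.9074,   -0.0115,   89.9989]), 'force': array([-0.3881, -0.8674,  0.9886]), 'wrist_torque': array([ 0.0017, -0.0015,  0.0254]), 'grasp_force': 0.0, 'gripper_width': 0.08519094955657132}
```

View pics/scene0.png

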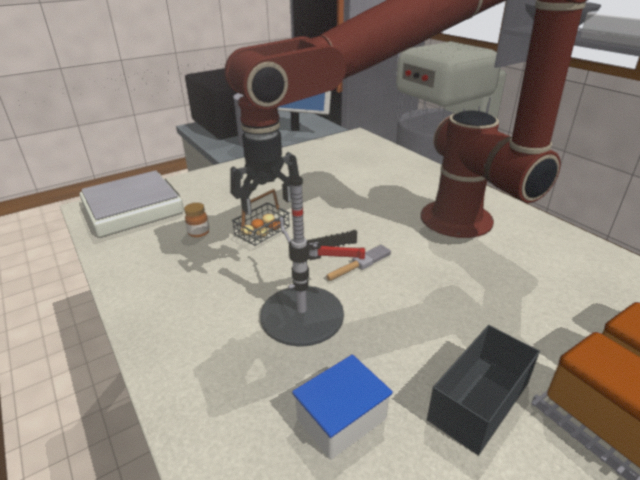

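View pics/side0.png

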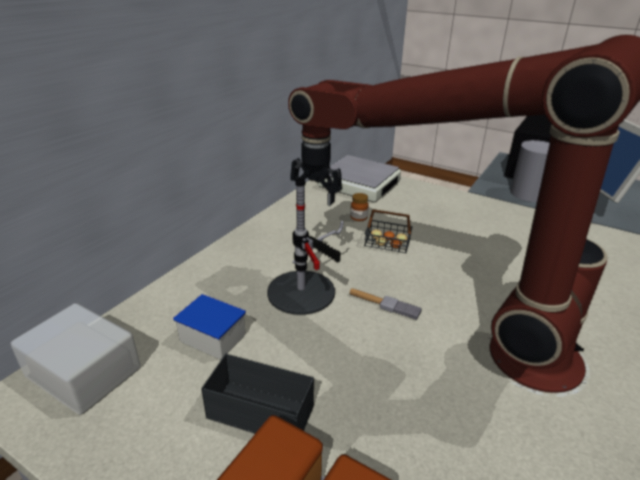

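The scene camera shows the stand post near (298,240), red band near (297,212), basket near (262,222) and brush near (360,262). The side camera shows the post at (300,240) and the basket at (390,230). I'll enlarge the crops to get pixel values.

```bash
python3 - <<'E'
import cv2,numpy as np
def crop(src,x0,y0,x1,y1,s,out):
    im=cv2.imread(src)[y0:y1,x0:x1]; im=cv2.resize(im,None,fx=s,fy=s,interpolation=cv2.INTER_CUBIC)
    for x in range((x0+19)//20*20,x1,20): cv2.putText(im,str(x),(int((x-x0)*s)-12,10),0,.38,(255,0,255),1); cv2.line(im,(int((x-x0)*s),12),(int((x-x0)*s),22),(255,0,255),1)
    for y in range((y0+19)//20*20,y1,20): cv2.putText(im,str(y),(0,int((y-y0)*s)+4),0,.38,(255,0,255),1); cv2.line(im,(26,int((y-y0)*s)),(36,int((y-y0)*s)),(255,0,255),1)
    cv2.imwrite(out,im)
crop("pics/scene0.png",220,165,400,325,3.7,"pics/c1.png")
crop("pics/side0.png",260,190,420,310,5,"pics/c2.png")
E
```

```text
(no output)
```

View pics/c1.png

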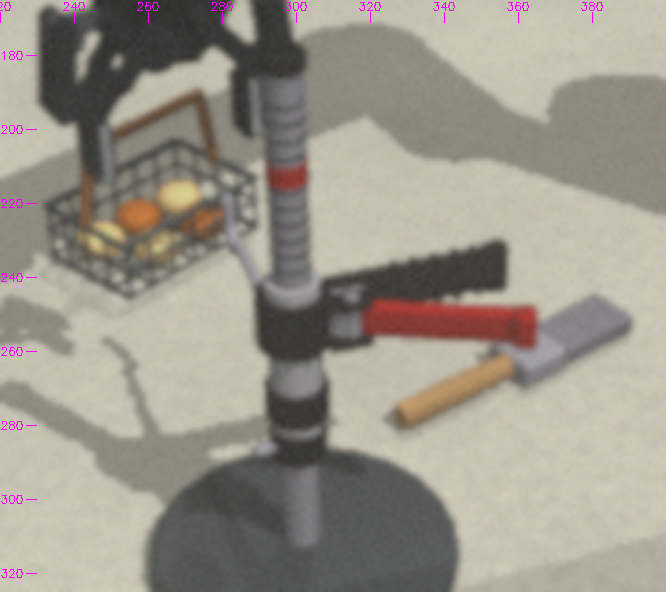

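View pics/c2.png

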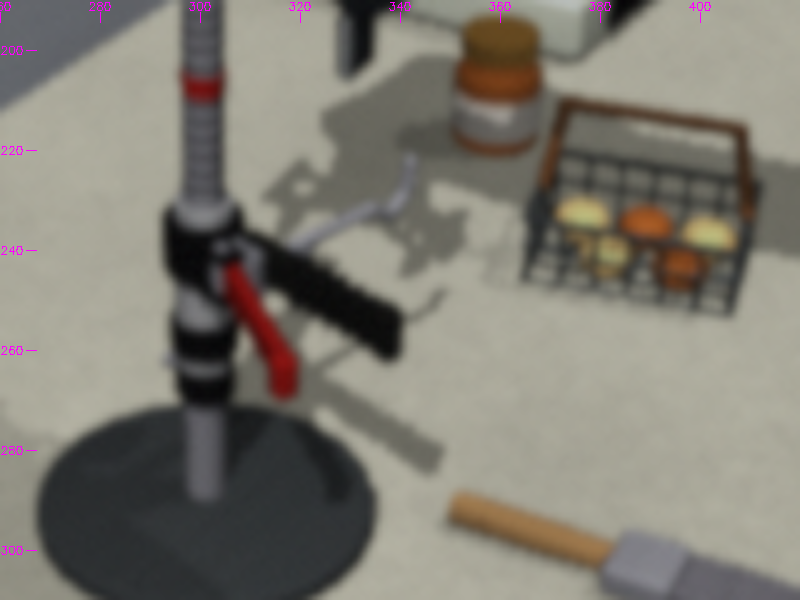

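View pics/wrist0.png

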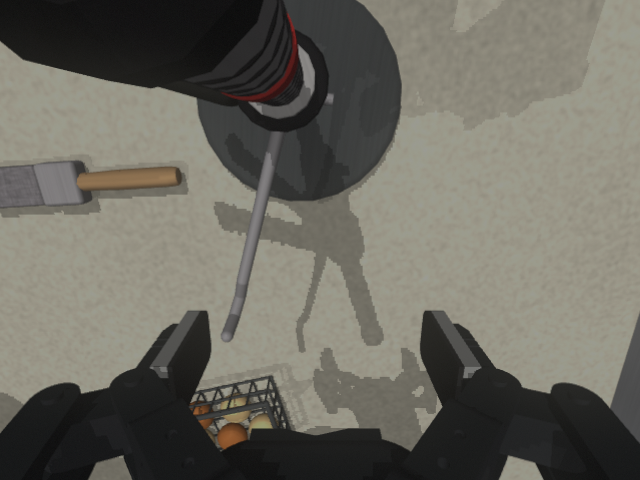

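c1 shows band (297.6,212.8), rim (298.9,243.4), grip end (356.5,235.8), lever end (363.2,253.4), hook tip (281.6,217.7) and one bail corner (273.5,190.1). c2 shows band (300.6,207.6), rim (300.8,233.6), bail corners (373,211) and (409,215.6), and hook tip (342.2,222). The wrist picture shows the post top-left of centre, the hook tip at (228,337) and the basket at (240,410).

```bash
cat > h.py <<'E'
import numpy as np,cv2
from station import camera_info,bot
from scipy.spatial.transform import Rotation as R
np.set_printoptions(precision=4,suppress=True)
def cam(n,s=None):
    c=camera_info(n); f=240/np.tan(np.radians(c['fov_y']/2))
    K=np.array([[f,0,c['cx']],[0,f,c['cy']],[0,0,1]])
    if n=='wrist':
        s=s or bot.sense(); T=np.eye(4); T[:3,:3]=R.from_euler('xyz',s['tool_rot'],degrees=True).as_matrix(); T[:3,3]=s['tcp_pos']; T=T@c['hand_eye']
    else: T=c['T']
    return K,np.array(c['dist']),T
def ray(C,p):
    K,d,T=C; q=cv2.undistortPoints(np.array([[p]],float),K,d)[0,0]
    v=T[:3,:3]@np.r_[q,1]; return T[:3,3],v/np.linalg.norm(v)
def atz(C,p,z): o,v=ray(C,p); return o+v*(z-o[2])/v[2]
def tri(*cp):
    A=0;b=0
    for C,p in cp:
        o,v=ray(C,p);M=np.eye(3)-np.outer(v,v);A=A+M;b=b+M@o
    X=np.linalg.solve(A,b); return X,[float(np.linalg.norm(np.cross(X-ray(C,p)[0],ray(C,p)[1]))) for C,p in cp]
def proj(C,X):
    K,d,T=C; P=np.linalg.inv(T); return cv2.projectPoints(np.atleast_2d(X).astype(float),cv2.Rodrigues(P[:3,:3])[0],P[:3,3],K,d)[0][:,0]
E
python3 - <<'E'
from h import *
S,D,W=cam('scene'),cam('side'),cam('wrist')
for n,a,b in [('band',(297.6,212.8),(300.6,207.6)),('rim',(298.9,243.4),(300.8,233.6)),('foot',(301.9,309.6),(301,288)),('gripend',(356.5,235.8),(338,256.4)),('leverend',(363.2,253.4),(317,264.4)),('tip',(281.6,217.7),(342.2,222)),('seat',(283.5,228.5),(340,230.6))]:
    print(n,tri((S,a),(D,b)))
print('bail z=.115', atz(D,(373,211),.115),atz(D,(409,215.6),.115),atz(S,(273.5,190.1),.115))
print('tip wrist',atz(W,(228,337),.173))
E
```

```text
band (array([0.6078, 0.0975, 0.2697]), [0.001083589849197098, 0.0010835898491971048])
rim (array([0.6073, 0.0973, 0.1955]), [0.0006009006314930604, 0.0006009006314931427])
foot (array([0.6081, 0.0982, 0.0177]), [0.000578895297888314, 0.0005788952978885581])
gripend (array([0.4811, 0.1246, 0.184 ]), [0.0012586169924053005, 0.0012586169924053863])
leverend (array([0.5071, 0.1804, 0.1821]), [0.002183334964370641, 0.0021833349643707463])
tip (array([ 0.5665, -0.0495,  0.1714]), [0.00028108513764880656, 0.00028108513764879073])
seat (array([ 0.5679, -0.041 ,  0.1468]), [0.0005744492379183417, 0.0005744492379183195])
bail z=.115 [ 0.5656 -0.2516  0.115 ] [ 0.4576 -0.2863  0.115 ] [ 0.4657 -0.2806  0.115 ]
tip wrist [ 0.5706 -0.05    0.173 ]
```

>>> {"api": "step_arm", "payload": {
  "commands": [
    {"jaw": 0.085,"linear": [-0.007,-0.017,0],"rot": [0,0,0.118]},
    {"jaw": 0.085,"linear": [-0.007,-0.017,0],"rot": [0,0,0.118]},
    {"jaw": 0.085,"linear": [-0.007,-0.017,0],"rot": [0,0,0.118]},
    {"jaw": 0.085,"linear": [-0.007,-0.017,0],"rot": [0,0,0.118]},
    {"jaw": 0.085,"linear": [-0.007,-0.017,0],"rot": [0,0,0.118]},
    {"jaw": 0.085,"linear": [-0.007,-0.017,0],"rot": [0,0,0.118]},
    {"jaw": 0.085,"linear": [-0.007,-0.017,0],"rot": [0,0,0.118]},
    {"jaw": 0.085,"linear": [-0.007,-0.017,0],"rot": [0,0,0.118]}
  ]
}}

```text
t: 0.82
tcp_pos: [0.5683, -0.1367, 0.2418]
tool_rot: [-180.0, -0.0, 144.4]
force: [-1.6, 0.5, -0.2]
gripper_width: 0.0848
grasp_force: 0.0
```

>>> {"api": "step_arm", "payload": {
  "commands": [
    {"jaw": 0.085,"linear": [-0.007,-0.017,0],"rot": [0,0,0.118]},
    {"jaw": 0.085,"linear": [-0.007,-0.017,0],"rot": [0,0,0.118]},
    {"jaw": 0.085,"linear": [-0.007,-0.017,0],"rot": [0,0,0.118]},
    {"jaw": 0.085,"linear": [-0.007,-0.017,0],"rot": [0,0,0.118]},
    {"jaw": 0.085,"linear": [-0.007,-0.017,0],"rot": [0,0,0.118]},
    {"jaw": 0.085,"linear": [-0.007,-0.017,0],"rot": [0,0,0.118]},
    {"jaw": 0.085,"linear": [-0.007,-0.017,0],"rot": [0,0,0.118]},
    {"jaw": 0.085,"linear": [-0.007,-0.017,0],"rot": [0,0,0.118]}
  ]
}}

```text
t: 1.48
tcp_pos: [0.5124, -0.2727, 0.2419]
tool_rot: [180.0, -0.0, -161.5]
force: [0.8, -0.8, 0.5]
gripper_width: 0.0849
grasp_force: 0.0
```

```bash
python3 - <<'E'
from h import *
from station import read_camera
s=bot.sense(); print(s['t'],s['tcp_pos'],s['tool_rot'],s['joint_positions'])
im=read_camera('wrist'); cv2.imwrite('pics/w1.png',im)
import pickle; pickle.dump(s,open('s1.pkl','wb'))
S,D=cam('scene'),cam('side'); print('jar',tri((S,(197,220)),(D,(360,207))))
E
```

```text
1.4833 [ 0.5124 -0.2727  0.2419] [ 179.9685   -0.0212 -161.4912] [ -35.3653   -2.981    98.4569    0.0015   84.562  -143.8742]
jar (array([ 0.6723, -0.3748,  0.0414]), [0.0017984587907598766, 0.0017984587907596892])
```

View pics/w1.png

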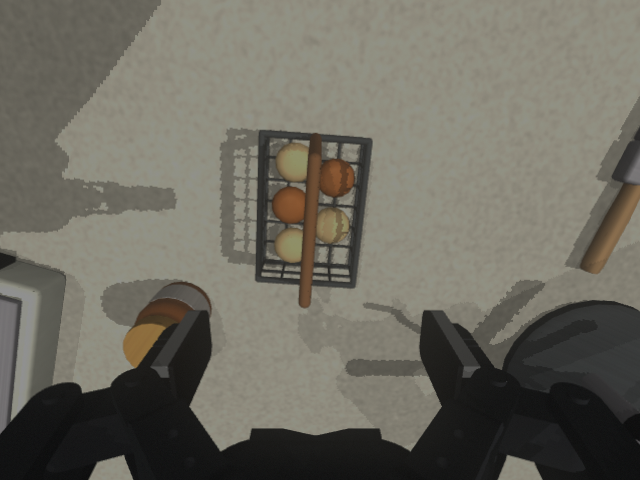

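The wrist view shows the bail from (315,137) to (305,304), nearly parallel to the tool x axis. The jar is clear of it, near (0.67,-0.37).

```bash
python3 - <<'E'
from h import *
import pickle
W=cam('wrist',pickle.load(open('s1.pkl','rb')))
a=atz(W,(315.5,137),.112);b=atz(W,(305,304),.112);m=(a+b)/2;d=(b-a)/np.linalg.norm(b-a)
print(a,b,m,np.linalg.norm(b-a),np.degrees(np.arctan2(d[1],d[0])),'grasp pt -28mm',m-.028*d)
E
```

```text
[ 0.4479 -0.2949  0.112 ] [ 0.5719 -0.2621  0.112 ] [ 0.5099 -0.2785  0.112 ] 0.12826762720256438 14.784168849171337 grasp pt -28mm [ 0.4828 -0.2856  0.112 ]
```

>>> {"api": "step_arm", "payload": {
  "commands": [
    {"jaw": 0.085,"linear": [-0.01,-0.0043,-0.01],"rot": [0,0,-0.022]},
    {"jaw": 0.085,"linear": [-0.01,-0.0043,-0.02],"rot": [0,0,-0.022]},
    {"jaw": 0.085,"linear": [-0.0096,-0.0044,-0.03],"rot": [0,0,-0.021]},
    {"jaw": 0.07,"linear": [0,0,-0.03]},
    {"jaw": 0.06,"linear": [0,0,-0.03]},
    {"jaw": 0.04,"linear": [0,0,-0.02]},
    {"jaw": 0.03,"linear": [0,0,0]},
    {"jaw": 0.0,"linear": [0,0,0]}
  ],
  "force": 60
}}

```text
validation failed for argument at $.co...
```

>>> {"api": "step_arm", "payload": {
  "commands": [
    {"jaw": 0.0,"linear": [0,0,0]},
    {"jaw": 0.0,"linear": [0,0,0]},
    {"jaw": 0.0,"linear": [0,0,0]},
    {"jaw": 0.0,"linear": [0,0,0]}
  ]
}}

```text
validation failed for argument at $.co...
```

>>> {"api": "step_arm", "payload": {
  "commands": [
    {"jaw": 0.085,"linear": [-0.01,-0.0043,-0.01],"rot": [0,0,-0.022]},
    {"jaw": 0.085,"linear": [-0.01,-0.0043,-0.02],"rot": [0,0,-0.022]},
    {"jaw": 0.085,"linear": [-0.0096,-0.0044,-0.03],"rot": [0,0,-0.021]},
    {"jaw": 0.07,"linear": [0,0,-0.03],"rot": [0,0,0]},
    {"jaw": 0.06,"linear": [0,0,-0.03],"rot": [0,0,0]},
    {"jaw": 0.04,"linear": [0,0,-0.02],"rot": [0,0,0]},
    {"jaw": 0.03,"linear": [0,0,0],"rot": [0,0,0]},
    {"jaw": 0.0,"linear": [0,0,0],"rot": [0,0,0]}
  ],
  "force": 60
}}

```text
t: 2.2
tcp_pos: [0.4826, -0.2842, 0.101]
tool_rot: [179.8, -0.1, -165.6]
force: [-0.3, 0.1, 1.1]
gripper_width: 0.0252
grasp_force: 0.0
```

>>> {"api": "step_arm", "payload": {
  "commands": [
    {"jaw": 0.0,"linear": [0,0,0],"rot": [0,0,0]},
    {"jaw": 0.0,"linear": [0,0,0],"rot": [0,0,0]},
    {"jaw": 0.0,"linear": [0,0,0],"rot": [0,0,0]},
    {"jaw": 0.0,"linear": [0,0,0],"rot": [0,0,0]}
  ]
}}

```text
t: 2.53
tcp_pos: [0.4842, -0.2855, 0.1041]
tool_rot: [-179.9, 0.1, -165.6]
force: [-0.5, 1.4, 2.2]
gripper_width: 0.0081
grasp_force: 58.8
```

>>> {"api": "step_arm", "payload": {
  "commands": [
    {"jaw": 0.0,"linear": [0,0,0.015],"rot": [0,0,0]},
    {"jaw": 0.0,"linear": [0,0,0.025],"rot": [0,0,-0.08]},
    {"jaw": 0.0,"linear": [0,0,0.025],"rot": [0,0,-0.09]},
    {"jaw": 0.0,"linear": [0.005,0.022,0.013],"rot": [0,0,-0.09]},
    {"jaw": 0.0,"linear": [0.008,0.038,0],"rot": [0,0,-0.09]},
    {"jaw": 0.0,"linear": [0.008,0.038,0],"rot": [0,0,-0.09]},
    {"jaw": 0.0,"linear": [0.008,0.038,0],"rot": [0,0,-0.078]},
    {"jaw": 0.0,"linear": [0.0055,0.0236,0],"rot": [0,0,0]}
  ]
}}

```text
t: 3.2
tcp_pos: [0.5182, -0.1225, 0.1811]
tool_rot: [179.9, 0.1, 164.7]
force: [0.1, -1.0, -1.2]
gripper_width: 0.0078
grasp_force: 58.7
```

```bash
python3 - <<'E'
from h import *
from station import read_camera
import pickle
s=bot.sense(); print(s['t'],s['tcp_pos'],s['tool_rot'],s['force'],s['wrist_torque'])
a=read_camera('scene')[150:330,200:380]; b=read_camera('side')[150:330,290:470]
w=read_camera('wrist'); cv2.imwrite('pics/w2.png',w); pickle.dump(s,open('s2.pkl','wb'))
r=lambda i:cv2.resize(i,(400,400),interpolation=cv2.INTER_CUBIC)
cv2.imwrite('pics/m2.png',np.hstack([r(a),r(b)]))
E
```

```text
3.2 [ 0.5182 -0.1225  0.1811] [179.934    0.0586 164.6976] [ 0.0566 -0.9748 -1.1774] [ 0.0135 -0.0017  0.0303]
```

View pics/m2.png

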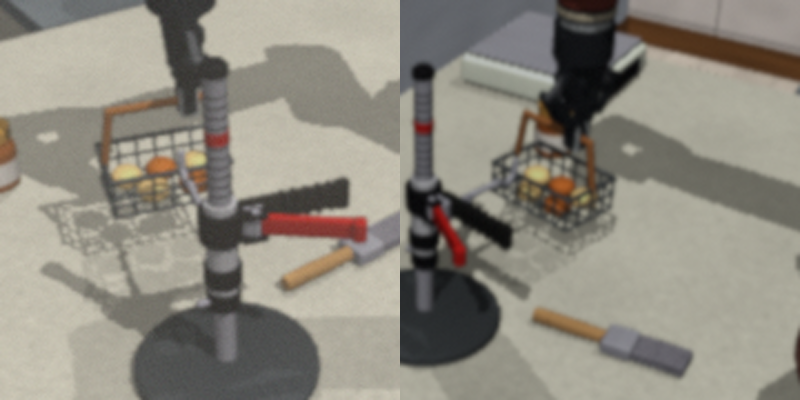

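The basket is held level with its bail across the hook axis. I'll check the bail's far corner: scene (248.6,198.6), side (345.8,202.7).

```bash
python3 - <<'E'
from h import *
print(tri((cam('scene'),(248.6,198.6)),(cam('side'),(345.8,202.7))))
E
```

```text
(array([ 0.6041, -0.1396,  0.1878]), [0.004940014750344969, 0.004940014750345009])
```

>>> {"api": "step_arm", "payload": {
  "commands": [
    {"jaw": 0.0,"linear": [0.0054,0.0186,0.001],"rot": [0,0,0]},
    {"jaw": 0.0,"linear": [0.0054,0.0186,0],"rot": [0,0,0]},
    {"jaw": 0.0,"linear": [0.0054,0.0186,0],"rot": [0,0,0]},
    {"jaw": 0.0,"linear": [0.0054,0.0186,0],"rot": [0,0,0]},
    {"jaw": 0.0,"linear": [0.0052,0.0187,0],"rot": [0,0,0]},
    {"jaw": 0.0,"linear": [0,0,0],"rot": [0,0,0]}
  ]
}}

```text
t: 3.85
tcp_pos: [0.5453, -0.0311, 0.1817]
tool_rot: [179.9, 0.0, 164.8]
force: [0.2, 0.0, -1.5]
gripper_width: 0.0078
grasp_force: 58.7
```

```bash
python3 - <<'E'
from h import *
from station import read_camera
s=bot.sense(); print(s['t'],s['tcp_pos'],s['tool_rot'],s['force'],s['wrist_torque'])
a=read_camera('scene')[150:270,220:340]; b=read_camera('side')[150:270,280:400]
r=lambda i:cv2.resize(i,(400,400),interpolation=cv2.INTER_CUBIC)
cv2.imwrite('pics/m3.png',np.hstack([r(a),r(b)]))
E
```

```text
3.85 [ 0.5453 -0.0311  0.1817] [179.9352   0.0301 164.8477] [ 0.2182  0.0181 -1.4961] [ 0.0761  0.0357 -0.0072]
```

View pics/m3.png

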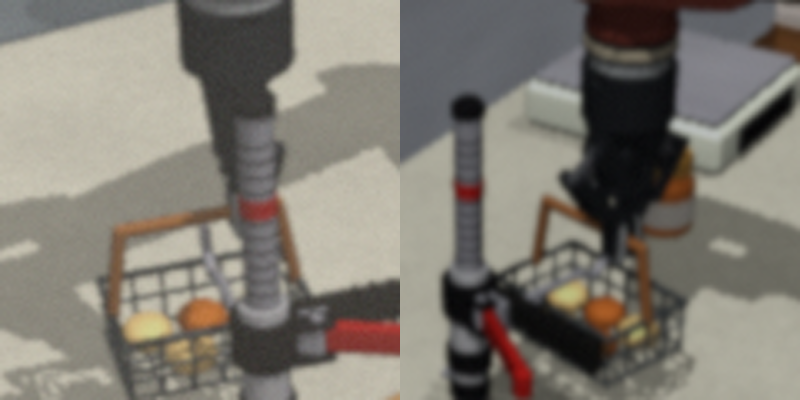

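The hook tip is seen inside the window, just below the bail at (203,228) in the left half, with no contact force. Now I'll lower.

>>> {"api": "step_arm", "payload": {
  "commands": [
    {"jaw": 0.0,"linear": [0,0,-0.01],"rot": [0,0,0]},
    {"jaw": 0.0,"linear": [0,0,-0.01],"rot": [0,0,0]},
    {"jaw": 0.0,"linear": [0,0,-0.007],"rot": [0,0,0]},
    {"jaw": 0.0,"linear": [0,0,-0.004],"rot": [0,0,0]},
    {"jaw": 0.0,"linear": [0,0,0],"rot": [0,0,0]}
  ]
}}

```text
t: 4.37
tcp_pos: [0.5443, -0.0323, 0.1492]
tool_rot: [180.0, -0.1, 164.7]
force: [-0.6, 2.0, -0.3]
gripper_width: 0.0077
grasp_force: 58.8
```

>>> {"api": "step_arm", "payload": {
  "commands": [
    {"jaw": 0.0,"linear": [0,0,-0.003],"rot": [0,0,0]},
    {"jaw": 0.0,"linear": [0,0,-0.003],"rot": [0,0,0]},
    {"jaw": 0.0,"linear": [0,0,0],"rot": [0,0,0]}
  ]
}}

```text
t: 4.62
tcp_pos: [0.5469, -0.0322, 0.1469]
tool_rot: [179.9, 0.3, 164.8]
force: [0.6, 2.5, 6.9]
gripper_width: 0.0078
grasp_force: 59.8
```

>>> {"api": "step_arm", "payload": {
  "commands": [
    {"jaw": 0.012,"linear": [0,0,0],"rot": [0,0,0]},
    {"jaw": 0.02,"linear": [0,0,0],"rot": [0,0,0]},
    {"jaw": 0.03,"linear": [0,0,0],"rot": [0,0,0]},
    {"jaw": 0.04,"linear": [0,0,0],"rot": [0,0,0]},
    {"jaw": 0.05,"linear": [0,0,0],"rot": [0,0,0]},
    {"jaw": 0.05,"linear": [0,0,0],"rot": [0,0,0]}
  ]
}}

```text
t: 5.12
tcp_pos: [0.5444, -0.0324, 0.1439]
tool_rot: [-180.0, -0.0, 164.8]
force: [0.1, -0.1, 0.6]
gripper_width: 0.0495
grasp_force: 0.0
```

>>> {"api": "step_arm", "payload": {
  "commands": [
    {"jaw": 0.05,"linear": [0,0,0.015],"rot": [0,0,0]},
    {"jaw": 0.06,"linear": [0,0,0.03],"rot": [0,0,0]},
    {"jaw": 0.085,"linear": [0,0,0.04],"rot": [0,0,0]},
    {"jaw": 0.085,"linear": [0,0,0.035],"rot": [0,0,0]},
    {"jaw": 0.085,"linear": [-0.02,0.02,0.01],"rot": [0,0,0]},
    {"jaw": 0.085,"linear": [-0.01,0.035,0],"rot": [0,0,0]},
    {"jaw": 0.085,"linear": [0,0.035,0],"rot": [0,0,0]},
    {"jaw": 0.085,"linear": [0,0.035,0],"rot": [0,0,0]}
  ]
}}

```text
t: 5.78
tcp_pos: [0.5143, 0.0937, 0.2751]
tool_rot: [180.0, 0.1, 164.7]
force: [-0.4, 0.3, -0.7]
gripper_width: 0.0852
grasp_force: 0.0
```

```bash
python3 - <<'E'
from h import *
from station import read_camera
import pickle
s=bot.sense(); print(s['t'],s['tcp_pos'],s['tool_rot'],s['force'])
w=read_camera('wrist'); cv2.imwrite('pics/w4.png',w); pickle.dump(s,open('s4.pkl','wb'))
S=read_camera('scene');D=read_camera('side'); cv2.imwrite('pics/S4.png',S);cv2.imwrite('pics/D4.png',D)
r=lambda i:cv2.resize(i,(400,533),interpolation=cv2.INTER_CUBIC)
cv2.imwrite('pics/m4.png',np.hstack([r(S[170:330,240:360]),r(D[150:310,270:390])]))
E
```

```text
5.7833 [0.5143 0.0937 0.2751] [179.9746   0.0942 164.6874] [-0.3897  0.3455 -0.6893]
```

View pics/m4.png

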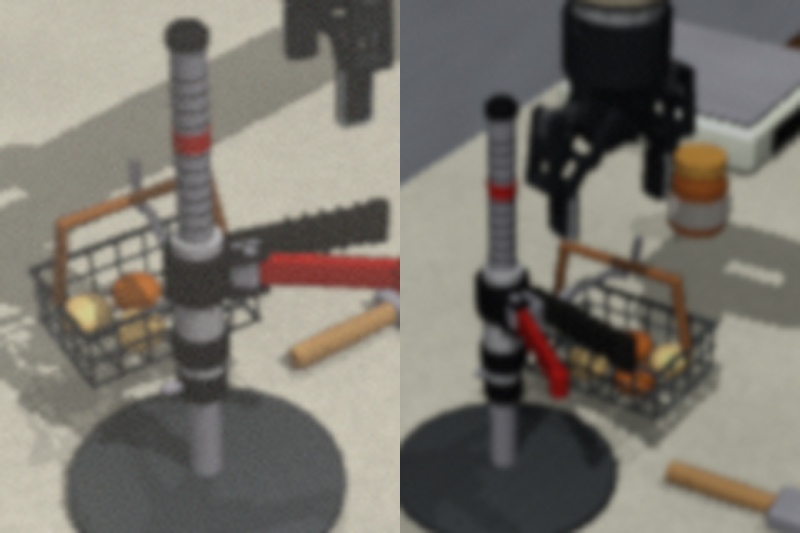

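View pics/w4.png

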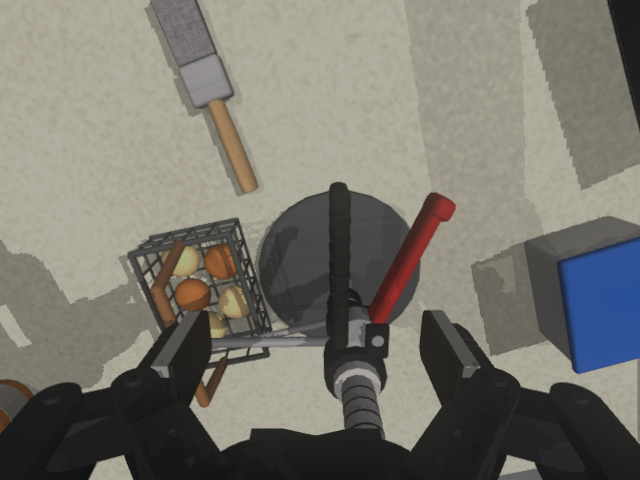

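Basket hangs on the hook with the hook tip above the bail. In the wrist view the grip runs from (340,188) to (339,335), the lever tip is at (438,207) and the pin at (377,341).

```bash
python3 - <<'E'
from h import *
import pickle
W=cam('wrist',pickle.load(open('s4.pkl','rb')))
g0=atz(W,(340,188),.193);g1=atz(W,(339,335),.193);l0=atz(W,(438,207),.191);p=atz(W,(377,341),.195)
ang=lambda v:np.degrees(np.arctan2(v[1],v[0]))
print(g0,g1,ang(g0-g1),l0,p,ang(l0-p))
# red blobs: band height via colour, scene & side
for n,f,x in(('scene','S4',298),('side','D4',300)):
    im=cv2.imread(f'pics/{f}.png'); C=cam(n)
    h=cv2.cvtColor(im,cv2.COLOR_BGR2HSV); m=((h[...,0]<8)|(h[...,0]>172))&(h[...,1]>110)&(h[...,2]>70)
    k,lab,st,ce=cv2.connectedComponentsWithStats(m.astype(np.uint8))
    for i in range(1,k):
        if st[i,4]>12 and abs(ce[i,0]-x)<12: print(n,st[i],ce[i])
    for z in(.26,.265,.27,.275,.28,.205): print(z,proj(C,[.6078,.0975,z])[0])
E
```

```text
[0.4783 0.1181 0.193 ] [0.5743 0.0934 0.193 ] 165.51543698872007 [0.5054 0.1721 0.191 ] [0.5842 0.1169 0.195 ] 144.98782099117327
scene [293 210  10   6  48] [297.5    212.7292]
0.26 [297.6182 216.5769]
0.265 [297.5202 214.3749]
0.27 [297.4215 212.1593]
0.275 [297.3223 209.9299]
0.28 [297.2225 207.6867]
0.205 [298.6584 239.9339]
side [297 205   7   5  30] [300.0333 207.2   ]
0.26 [300.487  211.4323]
0.265 [300.472  209.6805]
0.27 [300.457 207.921]
0.275 [300.4419 206.1539]
0.28 [300.4267 204.379 ]
0.205 [300.6473 230.2123]
```

>>> {"api": "step_arm", "payload": {
  "commands": [
    {"jaw": 0.085,"linear": [0.005,0.018,0],"rot": [0,0,0]},
    {"jaw": 0.085,"linear": [0.0051,0.019,-0.005],"rot": [0,0,0]},
    {"jaw": 0.085,"linear": [0,0,-0.022],"rot": [0,0,0.006]},
    {"jaw": 0.085,"linear": [0,0,-0.026],"rot": [0,0,0]},
    {"jaw": 0.085,"linear": [0,0,-0.026],"rot": [0,0,0]},
    {"jaw": 0.085,"linear": [0,0,-0.016],"rot": [0,0,0]},
    {"jaw": 0.085,"linear": [0,0,-0.008],"rot": [0,0,0]},
    {"jaw": 0.085,"linear": [0,0,0],"rot": [0,0,0]}
  ]
}}

```text
t: 6.6
tcp_pos: [0.5235, 0.1285, 0.1686]
tool_rot: [-179.9, -0.3, 165.0]
force: [-0.3, 0.3, -0.6]
gripper_width: 0.0851
grasp_force: 0.0
```

```bash
cat > red.py <<'E'
from h import *
def red(im,x0,x1,y0,y1):
    f=im[y0:y1,x0:x1].astype(float); r=np.clip(f[...,2]-(f[...,0]+f[...,1])/2-12,0,None)
    yy,xx=np.mgrid[y0:y1,x0:x1]; return r.sum(),(r*xx).sum()/r.sum(),(r*yy).sum()/r.sum(),r.sum(1).round()
E
python3 - <<'E'
from red import *
from station import read_camera
s=bot.sense(); print(s['t'],s['tcp_pos'],s['tool_rot'],s['force'])
def band(C,z):
    c=C[2][:3,3]; a=np.arctan2(c[1]-.0975,c[0]-.6078)+np.linspace(-1.4,1.4,15)
    P=np.array([[.6078+.011*np.cos(t),.0975+.011*np.sin(t),z] for t in a]); w=np.cos(np.linspace(-1.4,1.4,15))
    return (proj(C,P)*w[:,None]).sum(0)/w.sum()
for n,f,b in(('scene','S4',(288,308,203,225)),('side','D4',(292,310,198,218))):
    q=red(cv2.imread(f'pics/{f}.png'),*b); C=cam(n); print(n,q[:3],q[3])
    zs=np.linspace(.25,.29,41); v=[band(C,z)[1] for z in zs]; print('z',np.interp(-q[2],-np.array(v),zs))
E
```

```text
6.6 [0.5235 0.1285 0.1686] [-179.8814   -0.2501  165.0404] [-0.2808  0.2566 -0.6478]
scene (np.float64(3574.0), np.float64(297.58743704532736), np.float64(212.80260212646894)) [  0.   0.   0.   0.  14.  44. 109. 348. 564. 646. 636. 587. 395. 122.
   0.   1.   2.   2.   4.   8.  24.  68.]
z 0.27358685019938284
side (np.float64(2331.5), np.float64(300.01286725284154), np.float64(207.0907141325327)) [  0.   0.   0.   0.   0.  10.  79. 272. 466. 559. 507. 330. 110.   0.
   0.   0.   0.   0.   0.   0.]
z 0.27696224116887713
```

>>> {"api": "step_arm", "payload": {
  "commands": [
    {"jaw": 0.075,"linear": [0,0,0],"rot": [0,0,0]},
    {"jaw": 0.066,"linear": [0,0,0],"rot": [0,0,0]},
    {"jaw": 0.06,"linear": [0,0,0],"rot": [0,0,0]},
    {"jaw": 0.06,"linear": [0,0,0],"rot": [0,0,0]},
    {"jaw": 0.06,"linear": [0,0,0],"rot": [0,0,0]}
  ],
  "force": 40
}}

```text
t: 7.02
tcp_pos: [0.5259, 0.1297, 0.1737]
tool_rot: [180.0, 0.2, 165.1]
force: [-1.8, -0.5, 5.1]
gripper_width: 0.06
grasp_force: 9.0
```

>>> {"api": "step_arm", "payload": {
  "commands": [
    {"jaw": 0.057,"linear": [0,0,0],"rot": [0,0,0]},
    {"jaw": 0.055,"linear": [0,0,0],"rot": [0,0,0]},
    {"jaw": 0.055,"linear": [0,0,0],"rot": [0,0,0]}
  ]
}}

```text
t: 7.27
tcp_pos: [0.5257, 0.1299, 0.1741]
tool_rot: [179.9, 0.2, 165.1]
force: [-3.7, -0.2, 8.7]
gripper_width: 0.0553
grasp_force: 9.4
```

>>> {"api": "step_arm", "payload": {
  "commands": [
    {"jaw": 0.053,"linear": [-0.0003,-0.001,0],"rot": [0,0,0]},
    {"jaw": 0.051,"linear": [-0.0003,-0.001,0],"rot": [0,0,0]},
    {"jaw": 0.051,"linear": [0,0,0],"rot": [0,0,0]},
    {"jaw": 0.051,"linear": [0,0,0],"rot": [0,0,0]}
  ]
}}

```text
t: 7.6
tcp_pos: [0.5254, 0.1279, 0.1744]
tool_rot: [179.9, 0.2, 165.1]
force: [-3.4, 1.0, 9.4]
gripper_width: 0.0511
grasp_force: 8.8
```

>>> {"api": "step_arm", "payload": {
  "commands": [
    {"jaw": 0.049,"linear": [-0.0003,-0.001,0.001],"rot": [0,0,0]},
    {"jaw": 0.047,"linear": [-0.0003,-0.001,0.001],"rot": [0,0,0]},
    {"jaw": 0.047,"linear": [0,0,0.001],"rot": [0,0,0]},
    {"jaw": 0.047,"linear": [0,0,0],"rot": [0,0,0]}
  ]
}}

```text
t: 7.93
tcp_pos: [0.5245, 0.1258, 0.1751]
tool_rot: [179.9, 0.2, 165.1]
force: [3.1, 1.5, 2.3]
gripper_width: 0.0472
grasp_force: 8.0
```

```bash
cat > look.py <<'E'
from red import *
from station import read_camera
import sys
s=bot.sense(); print(s['t'],s['tcp_pos'],s['force'],s['gripper_width'],s['grasp_force'])
for n,b in(('scene',(288,308,203,219)),('side',(292,310,198,216))):
    im=read_camera(n); cv2.imwrite(f'pics/{n}_{sys.argv[1]}.png',im); q=red(im,*b); print(n,q[:3],q[3])
E
python3 look.py a
```

```text
7.9333 [0.5245 0.1258 0.1751] [3.1247 1.5033 2.3042] 0.04723259205996826 7.955322107300162
scene (np.float64(3615.5), np.float64(297.71124325819386), np.float64(212.4732402157378)) [  0.   0.   0.   0.  17.  42. 117. 360. 588. 676. 674. 610. 406. 125.
   2.   0.]
side (np.float64(2337.0), np.float64(300.0241762943945), np.float64(207.0979888746256)) [  0.   0.   0.   0.   0.   8.  78. 272. 468. 560. 506. 334. 112.   0.
   0.   0.   0.   0.]
```

>>> {"api": "step_arm", "payload": {
  "commands": [
    {"jaw": 0.047,"linear": [0,0,0.004],"rot": [0,0,0]},
    {"jaw": 0.047,"linear": [0,0,0.006],"rot": [0,0,0]},
    {"jaw": 0.047,"linear": [0,0,0.006],"rot": [0,0,0]},
    {"jaw": 0.047,"linear": [0,0,0.006],"rot": [0,0,0]},
    {"jaw": 0.047,"linear": [0,0,0.006],"rot": [0,0,0]},
    {"jaw": 0.047,"linear": [0,0,0.006],"rot": [0,0,0]},
    {"jaw": 0.047,"linear": [0,0,0.006],"rot": [0,0,0]},
    {"jaw": 0.047,"linear": [0,0,0],"rot": [0,0,0]}
  ]
}}

```text
t: 8.7
tcp_pos: [0.5238, 0.125, 0.214]
tool_rot: [-179.9, 0.0, 165.1]
force: [4.4, -1.6, -3.4]
gripper_width: 0.0473
grasp_force: 8.0
```

```bash
python3 look.py b; python3 - <<'E'
from h import *
# leg motion: vertical template match of collar region along post, and of whole strip
for n,p0,dirz in(('scene',[.6078,.0975,.18],1),('side',[.6078,.0975,.18],1)):
    C=cam(n);a=cv2.imread(f'pics/{n}_a.png',0);b=cv2.imread(f'pics/{n}_b.png',0)
    x,y=proj(C,p0)[0]; x,y=int(x),int(y); t=a[y-12:y+18,x-12:x+12]
    sy=b[y-45:y+25,x-16:x+16]; r=cv2.matchTemplate(sy,t,cv2.TM_CCOEFF_NORMED); _,mx,_,loc=cv2.minMaxLoc(r)
    dy=loc[1]-33; print(n,mx,'dpx',dy,'expect 38mm:',proj(C,[.6078,.0975,.218])[0][1]-proj(C,p0)[0][1])
E
```

```text
8.7 [0.5238 0.125  0.214 ] [ 4.4499 -1.6379 -3.3815] 0.047273316065170906 7.97237254679203
scene (np.float64(4194.5), np.float64(297.2816783883657), np.float64(212.4818214328287)) [  0.   0.   0.   0.  18.  54. 174. 465. 685. 745. 716. 646. 446. 160.
  38.  48.]
side (np.float64(2339.5), np.float64(300.02244069245563), np.float64(207.09125881598632)) [  0.   0.   0.   0.   0.   8.  80. 272. 467. 564. 506. 330. 111.   0.
   0.   0.   0.   0.]
scene 0.9162828922271729 dpx -16 expect 38mm: -15.499550395802999
side 0.9857430458068848 dpx -13 expect 38mm: -12.609378787957326
```

>>> {"api": "step_arm", "payload": {
  "commands": [
    {"jaw": 0.047,"linear": [0,0,0.006],"rot": [0,0,0]},
    {"jaw": 0.047,"linear": [0,0,0.006],"rot": [0,0,0]},
    {"jaw": 0.047,"linear": [0,0,0.006],"rot": [0,0,0]},
    {"jaw": 0.047,"linear": [0,0,0.006],"rot": [0,0,0]},
    {"jaw": 0.047,"linear": [0,0,0.005],"rot": [0,0,0]},
    {"jaw": 0.047,"linear": [0,0,0.0025],"rot": [0,0,0]},
    {"jaw": 0.047,"linear": [0,0,0],"rot": [0,0,0]},
    {"jaw": 0.047,"linear": [0,0,0],"rot": [0,0,0]}
  ]
}}

```text
t: 9.47
tcp_pos: [0.5236, 0.1248, 0.2444]
tool_rot: [-179.9, 0.0, 165.1]
force: [5.3, -1.9, -3.4]
gripper_width: 0.0469
grasp_force: 7.9
```

```bash
cat > ver.py <<'E'
from red import *
import sys
for n,b in(('scene',(288,308,200,219)),('side',(292,310,196,212))):
    A=cv2.imread(f'pics/{n}_a.png');B=cv2.imread(f'pics/{n}_{sys.argv[1]}.png')
    print(n,'red frac',red(B,*b)[0]/red(A,*b)[0],'centroid shift',red(B,*b)[2]-red(A,*b)[2])
    # sub-pixel leg shift by template on 4x upscaled grey
    C=cam(n);a=cv2.cvtColor(A,6);bb=cv2.cvtColor(B,6);x,y=[int(v) for v in proj(C,[.6078,.0975,.18])[0]]
    u=lambda i:cv2.resize(i,None,fx=8,fy=8,interpolation=cv2.INTER_CUBIC)
    t=u(a[y-8:y+16,x-11:x+11]);s=u(bb[y-48:y+24,x-14:x+14]);r=cv2.matchTemplate(s,t,cv2.TM_CCOEFF_NORMED);_,mx,_,l=cv2.minMaxLoc(r)
    dy=l[1]/8-40; z=np.linspace(.18,.28,101); v=proj(C,np.array([[.6078,.0975,q] for q in z]))[:,1]
    print(mx,dy,'leg raise',np.interp(-(v[0]+dy),-v,z)-.18)
E
python3 look.py c; python3 ver.py c
```

```text
9.4667 [0.5236 0.1248 0.2444] [ 5.3028 -1.8683 -3.3682] 0.04686432520726622 7.930343057960272
scene (np.float64(1918.0), np.float64(298.1459854014599), np.float64(210.75104275286756)) [  5.  13.  19.  38.  67.  74. 109. 341. 520. 476. 230.  25.   0.   0.
   0.   0.]
side (np.float64(371.5), np.float64(297.41453566621806), np.float64(205.7913862718708)) [  0.   0.   0.   0.   0.   2.  38. 106. 130.  81.  14.   0.   0.   0.
   0.   0.   0.   0.]
scene red frac 0.5481686247408432 centroid shift -2.0576442957955408
0.9331477880477905 -28.875 leg raise 0.06945472693084986
side red frac 0.15896448438168592 centroid shift -1.3066026027547935
0.9817991852760315 -23.375 leg raise 0.06949788033006926
```

```bash
python3 - <<'E'
from h import *
for n,x,y0,y1,a0,a1 in(('scene',296,203,222,232,258),('side',298,199,216,222,246)):
    A=cv2.imread(f'pics/{n}_a.png');B=cv2.imread(f'pics/{n}_c.png')
    f=lambda I,s,e:[tuple(int(v) for v in I[y,x:x+4].mean(0)[[2,1]]) for y in range(s,e)]
    print(n,'A band',y0,f(A,y0,y1));print('C band',f(B,y0,y1+14));print('A rim',a0,f(A,a0,a1))
    C=cam(n);c=C[2][:3,3];d=c[:2]-[.6078,.0975];d/=np.linalg.norm(d)
    P=lambda r,z:proj(C,[.6078+r*d[0],.0975+r*d[1],z])[0]
    print('front rim .205',P(.016,.205),'front rim .2744',P(.016,.2744),'band edges@.2755',P(.011,.2695),P(.011,.2815),'collar r22 top?',P(.022,.2))
E
```

```text
scene A band 203 [(103, 102), (108, 107), (118, 116), (119, 117), (111, 109), (105, 101), (115, 104), (129, 92), (135, 70), (136, 59), (136, 56), (134, 59), (132, 69), (119, 86), (104, 94), (110, 108), (117, 116), (113, 112), (101, 99)]
C band [(102, 100), (107, 105), (116, 113), (118, 115), (110, 108), (99, 96), (113, 101), (128, 91), (134, 70), (135, 64), (141, 95), (151, 134), (145, 140), (137, 134), (129, 128), (105, 103), (77, 76), (60, 58), (58, 56), (57, 55), (57, 56), (56, 56), (54, 54), (58, 56), (58, 55), (57, 54), (57, 54), (56, 54), (56, 53), (58, 56), (62, 61), (82, 80), (103, 102)]
A rim 232 [(111, 110), (110, 108), (99, 97), (105, 103), (114, 111), (111, 109), (100, 98), (103, 101), (110, 108), (115, 113), (123, 120), (145, 143), (155, 153), (145, 142), (132, 131), (119, 117), (90, 88), (65, 64), (55, 54), (56, 55), (53, 52), (55, 53), (55, 53), (56, 55), (55, 53), (56, 55)]
front rim .205 [298.8559 244.3669] front rim .2744 [297.5199 214.3678] band edges@.2755 [297.5591 215.2486] [297.3185 209.8429] collar r22 top? [299.0238 248.1337]
side A band 199 [(82, 82), (80, 7
[... 195 characters left out ...]
 (66, 66), (51, 51), (47, 40), (50, 33), (56, 29), (63, 41), (71, 60), (78, 75), (77, 76), (63, 63), (39, 39), (19, 19), (12, 12), (11, 10), (10, 10), (12, 12), (15, 15), (19, 19), (22, 21), (24, 24), (24, 23), (26, 26), (37, 37), (59, 59), (84, 84), (100, 100), (108, 109), (114, 114)]
A rim 222 [(82, 81), (85, 84), (81, 80), (80, 79), (83, 83), (76, 76), (62, 62), (53, 54), (51, 52), (54, 55), (59, 61), (60, 60), (54, 54), (42, 42), (25, 26), (15, 15), (12, 12), (11, 11), (9, 10), (11, 10), (11, 12), (16, 16), (18, 17), (19, 19)]
front rim .205 [300.6748 233.4324] front rim .2744 [300.4697 209.4084] band edges@.2755 [300.4764 210.1904] [300.4398 205.9153] collar r22 top? [300.6996 236.3389]
```

The red on the post is cut at about 48% of its height, so the rim sits at mid-band; the leg is raised 69.4 mm. I'll squeeze shut now, shifting the centre toward the grip as the jaws close.

>>> {"api": "step_arm", "payload": {
  "commands": [
    {"jaw": 0.047,"linear": [0,0,0],"rot": [0,0,0]},
    {"jaw": 0.045,"linear": [-0.0003,-0.001,0.0003],"rot": [0,0,0]},
    {"jaw": 0.043,"linear": [-0.0003,-0.001,0.0003],"rot": [0,0,0]},
    {"jaw": 0.041,"linear": [-0.0003,-0.001,0.0003],"rot": [0,0,0]},
    {"jaw": 0.041,"linear": [0,0,0],"rot": [0,0,0]}
  ],
  "force": 60
}}

```text
t: 9.98
tcp_pos: [0.5221, 0.1224, 0.2451]
tool_rot: [-179.9, -0.1, 165.1]
force: [4.9, 0.3, -4.7]
gripper_width: 0.0411
grasp_force: 8.1
```

```bash
python3 look.py d; python3 ver.py d
```

```text
9.9833 [0.5221 0.1224 0.2451] [ 4.8851  0.3296 -4.6568] 0.04112494943372782 8.050405739340931
scene (np.float64(2029.0), np.float64(298.35017249876785), np.float64(210.7353376047314)) [  6.  17.  19.  40.  79.  82. 123. 347. 530. 500. 255.  30.   0.   0.
   0.   0.]
side (np.float64(578.5), np.float64(298.0916162489196), np.float64(206.03889369057907)) [  0.   0.   0.   0.   0.   2.  42. 134. 204. 154.  45.   0.   0.   0.
   0.   0.   0.   0.]
scene red frac 0.580511402902557 centroid shift -2.082572975285501
0.9326082468032837 -28.75 leg raise 0.06916633029098446
side red frac 0.24753958065896448 centroid shift -1.0590951840465266
0.9565743207931519 -23.375 leg raise 0.06949788033006926
```

Still centred. Shut it.

>>> {"api": "step_arm", "payload": {
  "commands": [
    {"jaw": 0.039,"linear": [-0.0003,-0.001,0.0003],"rot": [0,0,0]},
    {"jaw": 0.037,"linear": [-0.0003,-0.001,0.0003],"rot": [0,0,0]},
    {"jaw": 0.035,"linear": [-0.0003,-0.001,0.0002],"rot": [0,0,0]},
    {"jaw": 0.033,"linear": [-0.0003,-0.001,0],"rot": [0,0,0]},
    {"jaw": 0.03,"linear": [0,0,0],"rot": [0,0,0]},
    {"jaw": 0.02,"linear": [0,0,0],"rot": [0,0,0]},
    {"jaw": 0.0,"linear": [0,0,0],"rot": [0,0,0]},
    {"jaw": 0.0,"linear": [0,0,0],"rot": [0,0,0]}
  ],
  "force": 80
}}

```text
t: 10.75
tcp_pos: [0.5202, 0.1189, 0.2471]
tool_rot: [-180.0, -0.2, 165.1]
force: [-6.0, 1.5, -3.3]
gripper_width: 0.0289
grasp_force: 79.1
```

>>> {"api": "step_arm", "payload": {
  "commands": [
    {"jaw": 0.0,"linear": [0,0,0],"rot": [0,0,0]},
    {"jaw": 0.0,"linear": [0,0,0],"rot": [0,0,0]},
    {"jaw": 0.0,"linear": [0,0,0],"rot": [0,0,0]},
    {"jaw": 0.0,"linear": [0,0,0],"rot": [0,0,0]},
    {"jaw": 0.0,"linear": [0,0,0],"rot": [0,0,0]}
  ]
}}

```text
t: 11.17
tcp_pos: [0.5202, 0.1189, 0.2471]
tool_rot: [-180.0, -0.2, 165.1]
force: [-6.1, 1.3, -4.8]
gripper_width: 0.0287
grasp_force: 79.1
```

```bash
python3 look.py e; python3 ver.py e
```

```text
11.1667 [0.5202 0.1189 0.2471] [-6.1295  1.3487 -4.7994] 0.02873551193885216 79.09688830375671
scene (np.float64(1926.0), np.float64(298.5986500519211), np.float64(210.39304257528556)) [ 17.  28.  38.  58.  86.  88. 120. 342. 503. 436. 192.  18.   0.   0.
   0.   0.]
side (np.float64(797.5), np.float64(299.2012539184953), np.float64(206.117868338558)) [  0.   0.   0.   0.   0.   2.  40. 172. 296. 224.  64.   0.   0.   0.
   0.   0.   0.   0.]
scene red frac 0.5523151347615757 centroid shift -2.4305845582970846
0.9367421865463257 -29.0 leg raise 0.06974312357071524
side red frac 0.3412494651262302 centroid shift -0.9801205360676022
0.9345377683639526 -23.375 leg raise 0.06949788033006926
```

```bash
python3 -c "
from station import bot
print(bot.sign_off())"
```

```text
the job is handed in; nothing more can be done
None
```

The job is handed in; no verdict came back: the basket hung and released (not re-checked after the lift), the rim within about 1 mm of the band's middle by camera estimate, and the cam lever judged shut by jaw opening (29 mm) and held against the grip at 79 N.

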